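# Crank the length stop to the arrow mark

## Task

Set the length stop for the next frame moulding: take the upright knob of the crank on top of the gear box and crank it round until the carriage's pointer stands opposite the arrow-shaped brass mark on the scale ledge (not the round one). Move the carriage only with the crank, never by pushing it, then let go of the crank.

Things in the scene. Friction and masses are not known exactly. Their poses are not given: they have to be found in the camera images.
- carriage: grey carriage with upright steel stop plate (94x48 mm, top 97 mm above worktop) on the guide rods of a fixed grey slide. Origin: tip of the steel pointer on its near side, 40 mm up. +y = travel away from the gear box. One crank turn CLOCKWISE from above moves it 80 mm along +y, in proportion; counter-clockwise brings it back. It stays where left. Both marks lie 25 to 120 mm along +y at the start.
- knob_centre (a point): centre of the crank's upright round wooden knob, 24 mm diameter, 48 mm high (point half-way up, 135 mm above the worktop). It spins freely on the crank arm: pinch it from above and lead it round a level circle without turning the hand; about 2 N drives it. The arm lies just below it, its top 112 mm above the worktop.
- crank_axis (a point): point on the crank's vertical axis, level with the knob's centre, which circles it at 55 mm radius. Nothing stands at this point: gear box and crank hub stay below 115 mm above the worktop.
- arrow_mark: arrow-shaped brass mark (35x22 mm, 8 mm thick, diamond head towards the carriage) fixed on the aluminium ledge along the slide's near side. Origin: on its centre line, underside, 30 mm above the worktop. Axes parallel to the carriage's: pointer and arrow are opposite when their y agree in the arrow's frame. A round brass mark (26 mm, not listed) stands on the same ledge, before or beyond it.

How it is judged:
At the end, for the whole second after the job is handed in: the carriage's pointer stands within 8 mm of the arrow mark's centre line, measured along the slide, and the carriage is at rest (y of carriage in the frame of arrow_mark between -0.008 and 0.008 m and linear speed of carriage below 0.005 m/s); the robot touches nothing.
It fails at once if the robot pushes the carriage itself (more than 4 N) (contact force between any of the fingers, the arm and carriage above 4 N).
It also fails if it takes over 48 s, if anything falls off the work surface, if the arm or the gripper's body presses on something with over 40 N, if the wrist force passes 120 N, or if a joint passes its speed limit or range.

## Robot

A 6-joint arm with a two-finger parallel gripper is mounted at the origin on a cart in front of the work surface, level with it; the furniture and walls round the work are solid. World frame = base frame: x ahead of the robot, y to its left, z up, the work surface at z = 0. Lengths are in m, angles in rad, forces in N, time in s.
With the tool pointing down it reaches from about 0.35 to 0.725 m from the base axis. Payload 4.3 kg.
Tool frame: the origin (TCP) lies at the very end of the fingers, on their centre line; the grasp point (between the pads) lies 19 mm behind it; z points along the fingers, y is the direction in which the jaws open and shut (so a half turn about z gives the same grasp; the last joint's range is limited). The gripper opens to 85 mm and grips with 20 to 120 N. Pads are 22 mm wide; open, the fingers measure 114 mm over their backs; the gripper's body (76 mm by 85 mm) begins 54 mm behind the grasp point. The pads swing forward as they close: fully open they stand 13 mm farther back than shut.
Start: joints at [-1.414, 0.377, 0.081, 1.274, 0, 1.46], TCP at [0.152, -0.555, 0.231] pointing down, gripper open.
Joint ranges: [-2.72, 2.72], [-0.84, 1.66], [-1.02, 1.22], [-1.77, 2.12], [-1.37, 1.28], [-3.14, 3.14]. Speed limits (rad/s): [2.57, 2.57, 3.14, 3.14, 3.14, 3.14].

## Interface

Orientations are given as a unit quaternion [w, x, y, z].
In Python, from rig import status, eyes, workorder gives the robot as it stands.
- The arm moves only by the tool move_arm, never from a script. Its argument "increments" is a list of rows, each an object with "angular": the turn, a rotation vector about the tool's x, y, z in degrees, a list of three; "slide": the shift along the tool's x, y, z in cm, a list of three; "hand": the finger opening in cm, from 0 to 8.54. A call has exactly 5 rows; each row is the pose to reach, as a shift and turn from the pose commanded when the call began, along the tool's axes at that moment; what a row does not reach only later rows make up. A row lasts 1/12 s, in which the tool goes at most 41.7 mm and 7.16 degrees, less where a joint would pass 70% of its speed; a pose out of reach is approached as far as the arm can. A call with a gripper value outside its range is refused whole. The fingers move at their own pace and stop on an object; "grip_force" is the grip in N (left out, the last holds). Time passes only in rows, so rows that repeat a pose let the fingers close, or fill a call up. It gives the time, the measured TCP pose, the force and the opening at its end, in the units of the state.
- status.observe(): the state, without advancing time (a new reading comes with each control period).
- eyes.capture(name): name is "side" or "top" or "wrist"; returns the picture (480x640x3 uint8, blue, green, red); there is no depth.
- eyes.camera_info(name): a dict with "mtx" (3x3 intrinsics, pixels), "k1" (the pictures are not rectified: a ray, as slopes to the right and down, at radius r is drawn at 1 + k1 r^2 times it, then the intrinsics apply), "world_to_cam" (4x4, takes a point from world to camera coordinates). Camera axes: x right, y down, z forward; pixel columns grow to the right and rows downward; lengths in m; the calibration is good to about 2 mm. A picture is of the moment at which its call begins: read the wrist's pose just before it. camera_info takes no time and is no camera call; for the wrist camera it gives the pose at the moment of the call.
- workorder.sign_off(): hands the job in, once; it reports no verdict.
The state is a dict: "clock": time; "joints": joint angles; "qvel": joint speeds; "joint_torque": joint torques, N m; "tcp_pos": TCP position; "eef_rot": TCP orientation; "force": force on the tool from outside, world axes, zero at the start; "ft_torque": the same for the moment, N m; "grip_width": finger opening in m.
Only numpy, scipy, OpenCV 4.12 (cv2) and the standard library are available. Lean on these libraries where they do the work, as an engineer would, in place of code of your own. Each camera call takes 0.05 s, during which the arm holds its last target.

## Working session

There is one attempt and no reset: what is moved stays moved. The work goes in short steps, Python scripts to look and compute and a tool call to move; the robot and the scene stay as the last step left them, time stands still between calls to the robot, and variables do not carry over. Pictures are saved under pics/ and viewed, and the job is handed in when it is done.

Besides the shell and the picture viewer there is one more tool, called after "Emit:" by a JSON object that holds its "op" and its "data". move_arm: Moves the arm, as the interface text tells. Its arguments: {"type":"object","properties":{"increments":{"type":"array"},"grip_force":{"type":"number"}},"required":["increments"]}

```bash
mkdir -p pics; ls
python3 - <<'E'
from rig import status, eyes
import cv2, numpy as np
s=status.observe(); print({k:np.round(v,3).tolist() for k,v in s.items()})
for n in ("side","top"):
    cv2.imwrite(f"pics/{n}0.png",eyes.capture(n)); i=eyes.camera_info(n); print(n,np.round(i["mtx"],1).tolist(),i["k1"],np.round(i["world_to_cam"],4).tolist())
E
```

```text
pics
{'clock': 0.0, 'joints': [-1.414, 0.378, 0.08, 1.274, -0.0, 1.46], 'qvel': [0.001, -0.001, 0.001, 0.001, 0.0, -0.001], 'joint_torque': [0.002, -46.361, 26.987, 0.021, 0.0, 0.0], 'tcp_pos': [0.151, -0.554, 0.23], 'eef_rot': [-0.001, 0.991, 0.133, -0.0], 'force': [-0.71, -0.018, -0.55], 'ft_torque': [0.024, 0.001, -0.025], 'grip_width': 0.085}
side [[563.2, 0.0, 315.1], [0.0, 563.2, 238.0], [0.0, 0.0, 1.0]] -0.10240948648637573 [[0.9757, -0.2183, 0.0186, -0.5611], [-0.1145, -0.5807, -0.806, 0.186], [0.1867, 0.7843, -0.5916, 0.8023], [0.0, 0.0, 0.0, 1.0]]
top [[582.4, 0.0, 320.4], [0.0, 582.4, 241.2], [0.0, 0.0, 1.0]] -0.1677296091517057 [[0.0084, -0.9999, -0.006, 0.0213], [-0.9881, -0.0074, -0.1537, 0.5871], [0.1537, 0.0072, -0.9881, 0.885], [0.0, 0.0, 0.0, 1.0]]
```

View pics/top0.png

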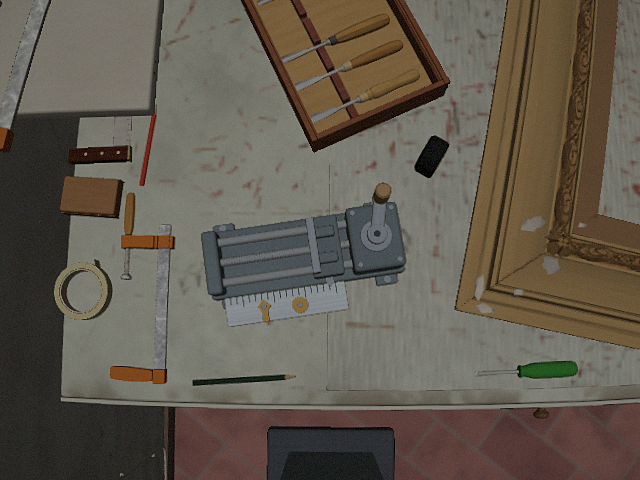

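View pics/side0.png

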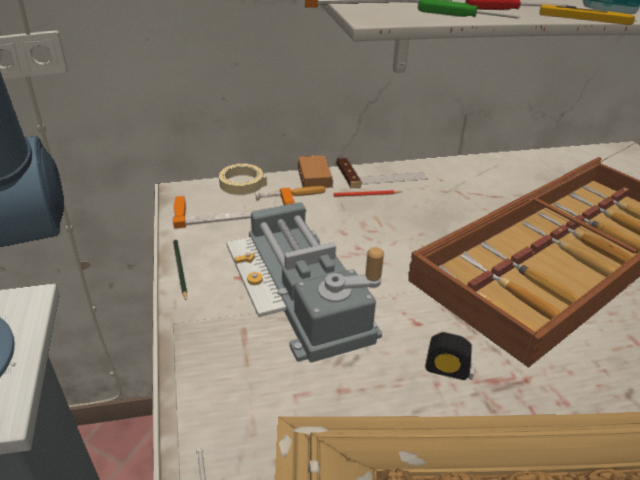

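```bash
cat > h.py <<'E'
from rig import status, eyes
import cv2, numpy as np
def ray(n,uv,i=None):
    i=i or eyes.camera_info(n); K=np.array(i["mtx"]);W=np.array(i["world_to_cam"]);k=i["k1"]
    d=cv2.undistortPoints(np.array([[uv]],float),K,np.array([k,0,0,0,0.]))[0,0]
    R=W[:3,:3]; return -R.T@W[:3,3], R.T@np.array([d[0],d[1],1])
def onz(n,uv,z,i=None):
    o,d=ray(n,uv,i); return o+d*(z-o[2])/d[2]
def tri(a,b):
    (o1,d1),(o2,d2)=a,b
    t=np.linalg.lstsq(np.c_[d1,-d2],o2-o1,rcond=None)[0]
    p,q=o1+t[0]*d1,o2+t[1]*d2; return (p+q)/2,np.linalg.norm(p-q)
def proj(n,p,i=None):
    i=i or eyes.camera_info(n);W=np.array(i["world_to_cam"]);c=W[:3,:3]@p+W[:3,3]
    return cv2.projectPoints(np.array([c]),np.zeros(3),np.zeros(3),np.array(i["mtx"]),np.array([i["k1"],0,0,0,0.]))[0].ravel()
E
python3 - <<'E'
import cv2
a=cv2.imread("pics/top0.png");b=cv2.imread("pics/side0.png")
cv2.imwrite("pics/t1.png",cv2.resize(a[170:340,190:420],None,fx=3.4,fy=3.4,interpolation=2))
cv2.imwrite("pics/s1.png",cv2.resize(b[190:370,220:400],None,fx=3.3,fy=3.3,interpolation=2))
E
```

```text
(no output)
```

View pics/t1.png

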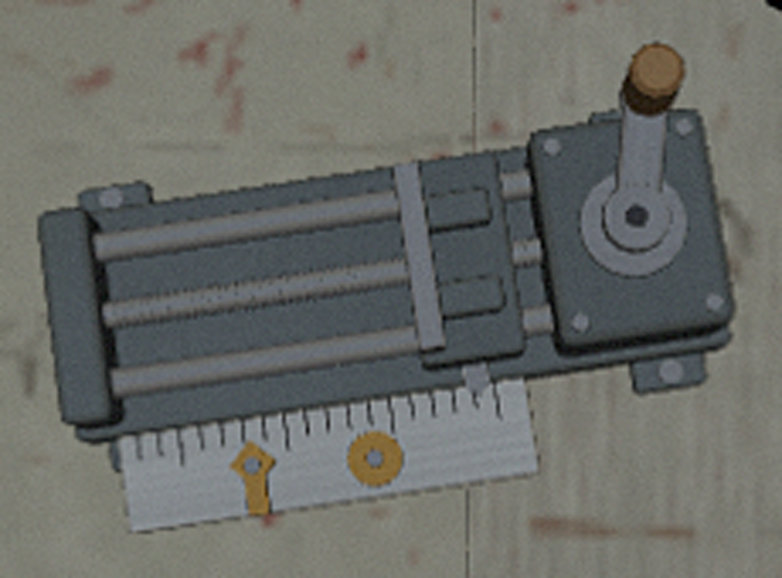

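View pics/s1.png

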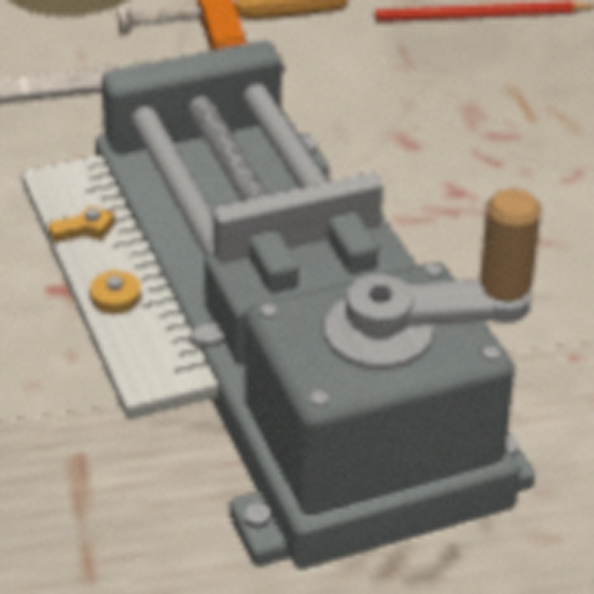

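Run:
```python
from h import *
I={n:eyes.camera_info(n) for n in("top","side")}
T=lambda x,y:(190+x/3.4,170+y/3.4); S=lambda x,y:(220+x/3.3,190+y/3.3)
for nm,t,s,z in [("knobtop",T(657,69),S(514,208),.159),("hub",T(637,215),S(380,293),.115),("tip",T(478,389),S(203,334),.04),("arrowscrew",T(252,465),S(93,216),.04),("round",T(375,458),S(115,284),.04)]:
    p,g=tri(ray("top",t,I["top"]),ray("side",s,I["side"])); print(nm,"tri",p.round(4),round(g,4),"top",onz("top",t,z,I["top"]).round(4),"side",onz("side",s,z,I["side"]).round(4))
for n in I:
    a=cv2.imread(f"pics/{n}0.png");h=cv2.cvtColor(a,cv2.COLOR_BGR2HSV)
    m=cv2.inRange(h,(12,120,90),(30,255,255))
    k,l,st,c=cv2.connectedComponentsWithStats(m)
    for j in range(1,k):
        u,v=c[j]
        if st[j,4]>25 and ((n=="top" and 225<u<350 and 280<v<330)or(n=="side" and 225<u<275 and 240<v<300)):
            ys,xs=np.where(l==j); P=np.array([onz(n,q,.038,I[n])[:2] for q in np.c_[xs,ys].astype(float)])
            w,V=np.linalg.eigh(np.cov(P.T)); print(n,c[j].round(1),st[j,4],"mean",P.mean(0).round(4),"ax",V[:,1].round(3),"ext",np.ptp((P-P.mean(0))@V,axis=0).round(4))
# slide direction: rods ends (top view), same height
for pr,z in [(((98,247),(398,204)),.06),(((118,382),(412,338)),.06),(((130,531),(537,472)),.03)]:
    a,b=[onz("top",T(*q),z,I["top"]) for q in pr]; d=(a-b)[:2]; print("dir",(d/np.linalg.norm(d)).round(4))
```

```text
knobtop tri [ 0.6435 -0.0636  0.1591] 0.0006 top [ 0.6433 -0.0636  0.159 ] side [ 0.6439 -0.0634  0.159 ]
hub tri [ 0.5886 -0.0585  0.1175] 0.0006 top [ 0.5887 -0.0587  0.115 ] side [ 0.5897 -0.0557  0.115 ]
tip tri [0.5201 0.0092 0.0465] 0.0046 top [0.5184 0.0093 0.04  ] side [0.5236 0.0164 0.04  ]
arrowscrew tri [0.4824 0.1141 0.0429] 0.0014 top [0.4819 0.1145 0.04  ] side [0.4834 0.1178 0.04  ]
round tri [0.4862 0.0569 0.0439] 0.0013 top [0.4857 0.0571 0.04  ] side [0.4873 0.0615 0.04  ]
top [299.9 304.5] 161 mean [0.4862 0.0578] ax [-0.046  0.999] ext [0.0239 0.0239]
top [264.6 310.4] 115 mean [0.4762 0.1138] ax [-0.987 -0.16 ] ext [0.0194 0.0326]
side [244.1 258.2] 99 mean [0.476  0.1142] ax [-0.996 -0.09 ] ext [0.019 0.033]
side [254.5 278.5] 114 mean [0.4862 0.058 ] ax [0.061 0.998] ext [0.022  0.0267]
dir [-0.1506  0.9886]
dir [-0.1579  0.9875]
dir [-0.1537  0.9881]
```

Emit:
{"op": "move_arm", "data": {"increments": [{"slide": [3.0,-1.7,0],"angular": [0,0,-7],"hand": 8.5},{"slide": [6.0,-3.4,0],"angular": [0,0,-14],"hand": 8.5},{"slide": [9.0,-5.1,0],"angular": [0,0,-21],"hand": 8.5},{"slide": [12.0,-6.8,0],"angular": [0,0,-28],"hand": 8.5},{"slide": [15.0,-8.5,0],"angular": [0,0,-35],"hand": 8.5}]}}

```text
clock: 0.52
tcp_pos: [0.2746, -0.4316, 0.2309]
eef_rot: [-0.0, 0.904, 0.427, 0.0]
force: [1.1, 0.6, 0.4]
grip_width: 0.085
```

```bash
cat >> h.py <<'E'
from scipy.spatial.transform import Rotation as Ro
def st():
    s=status.observe(); q=s["eef_rot"]; R=Ro.from_quat([q[1],q[2],q[3],q[0]])
    M=R.as_matrix(); print("t",round(s["clock"],3),"tcp",np.round(s["tcp_pos"],4),"yaw",round(np.degrees(np.arctan2(M[1,0],M[0,0])),2),"toolz",M[:,2].round(3),"F",np.round(s["force"],1),"w",round(s["grip_width"],4),"q",np.round(s["joints"],2)); return s,M
def to(p):
    s,M=st(); print("cm in tool:",(100*M.T@(np.array(p)-s["tcp_pos"])).round(2))
E
python3 -c "
from h import *
to([.6435,-.0636,.23])"
```

```text
t 0.517 tcp [ 0.2746 -0.4316  0.2309] yaw 50.6 toolz [-0.     0.001 -1.   ] F [1.1 0.6 0.4] w 0.085 q [-1.13  0.25 -0.1   1.22  0.    1.13]
cm in tool: [51.86  5.15  0.11]
```

Emit:
{"op": "move_arm", "data": {"increments": [{"slide": [3.5,0.3,0],"angular": [0,0,-7],"hand": 8.5},{"slide": [7.0,0.7,0],"angular": [0,0,-14],"hand": 8.5},{"slide": [10.5,1.0,0],"angular": [0,0,-21],"hand": 8.5},{"slide": [14.0,1.4,0],"angular": [0,0,-28],"hand": 8.5},{"slide": [17.5,1.7,0],"angular": [0,0,-35],"hand": 8.5}]}}

```text
clock: 0.93
tcp_pos: [0.3996, -0.3078, 0.231]
eef_rot: [-0.0, 0.734, 0.68, -0.0]
force: [1.1, -0.4, -0.1]
grip_width: 0.0853
```

```bash
python3 -c "
from h import *
to([.6435,-.0636,.23])"
```

```text
t 0.933 tcp [ 0.3996 -0.3078  0.231 ] yaw 85.62 toolz [-0.  0. -1.] F [ 1.1 -0.4 -0.1] w 0.0853 q [-0.78  0.23 -0.12  1.22 -0.    0.86]
cm in tool: [26.21 22.46  0.1 ]
```

Emit:
{"op": "move_arm", "data": {"increments": [{"slide": [2.7,2.3,0],"angular": [0,0,-1],"hand": 8.5},{"slide": [5.4,4.6,0],"angular": [0,0,-2],"hand": 8.5},{"slide": [8.1,6.9,0],"angular": [0,0,-3],"hand": 8.5},{"slide": [10.8,9.2,0],"angular": [0,0,-4],"hand": 8.5},{"slide": [13.5,11.5,0],"angular": [0,0,-4.4],"hand": 8.5}]}}

```text
clock: 1.35
tcp_pos: [0.5252, -0.1827, 0.2309]
eef_rot: [-0.0, 0.709, 0.705, -0.0]
force: [0.6, -0.7, 0.1]
grip_width: 0.085
```

```bash
python3 -c "
from h import *
to([.6435,-.0636,.23])"
```

```text
t 1.35 tcp [ 0.5252 -0.1827  0.2309] yaw 89.73 toolz [-0.001  0.    -1.   ] F [ 0.6 -0.7  0.1] w 0.085 q [-0.45  0.34  0.02  1.26 -0.    1.13]
cm in tool: [11.96 11.78  0.08]
```

Emit:
{"op": "move_arm", "data": {"increments": [{"slide": [2.8,2.8,0],"angular": [0,0,0],"hand": 6},{"slide": [5.6,5.6,0],"angular": [0,0,0],"hand": 6},{"slide": [8.4,8.4,0],"angular": [0,0,0],"hand": 6},{"slide": [11.2,11.2,0],"angular": [0,0,0],"hand": 6},{"slide": [11.4,11.3,0],"angular": [0,0,0],"hand": 6}]}}

```text
clock: 1.77
tcp_pos: [0.6414, -0.0656, 0.2292]
eef_rot: [-0.001, 0.707, 0.707, 0.001]
force: [-0.7, -0.9, -0.1]
grip_width: 0.0599
```

```bash
python3 -c "
from h import *
to([.6435,-.0636,.122])
w=eyes.camera_info('wrist')
s=status.observe();w=eyes.camera_info('wrist');cv2.imwrite('pics/w0.png',eyes.capture('wrist'));print(proj('wrist',np.array([.6435,-.0636,.159]),w))
cv2.imwrite('pics/top1.png',eyes.capture('top'))
"
```

```text
t 1.767 tcp [ 0.6414 -0.0656  0.2292] yaw 90.04 toolz [ 0.     0.003 -1.   ] F [-0.7 -0.9 -0.1] w 0.0599 q [-0.2   0.53  0.31  1.35  0.    1.37]
cm in tool: [ 0.17  0.21 10.72]
[316.65879714 249.61724697]
```

View pics/w0.png

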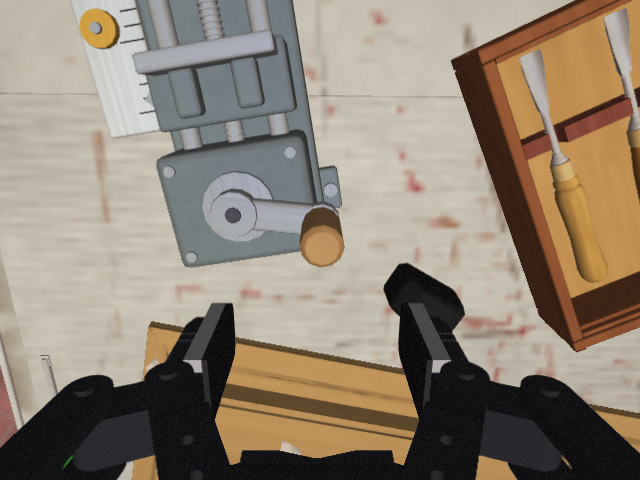

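```bash
python3 -c "
from h import *
print(onz('wrist',(321.5,244.5),.159), onz('wrist',(233,215),.115))
to([.6435,-.0636,.122])
"
```

```text
[ 0.64299624 -0.06498149  0.159     ] [ 0.58822044 -0.06102487  0.115     ]
t 1.867 tcp [ 0.6384 -0.0694  0.2299] yaw 89.85 toolz [-0.002 -0.    -1.   ] F [-0.3 -0.6  0.5] w 0.06 q [-0.21  0.53  0.31  1.36 -0.    1.37]
cm in tool: [ 0.58  0.53 10.79]
```

Emit:
{"op": "move_arm", "data": {"increments": [{"slide": [0,0,2.5],"angular": [0,0,0],"hand": 5},{"slide": [0,0,5],"angular": [0,0,0],"hand": 5},{"slide": [0,0,6],"angular": [0,0,0],"hand": 5},{"slide": [0,0,6],"angular": [0,0,0],"hand": 5},{"slide": [0,0,6],"angular": [0,0,0],"hand": 5}]}}

```text
clock: 2.28
tcp_pos: [0.6369, -0.0717, 0.1713]
eef_rot: [-0.001, 0.71, 0.705, -0.001]
force: [0.7, 0.0, 1.2]
grip_width: 0.0499
```

```bash
python3 -c "
from h import *
to([.6435,-.0636,.122])
"
```

```text
t 2.283 tcp [ 0.6369 -0.0717  0.1713] yaw 89.61 toolz [-0.002  0.    -1.   ] F [0.7 0.  1.2] w 0.0499 q [-0.21  0.54  0.17  1.21 -0.    1.37]
cm in tool: [0.82 0.66 4.93]
```

Emit:
{"op": "move_arm", "data": {"increments": [{"slide": [0.7,0.6,1],"angular": [0,0,0],"hand": 5},{"slide": [0.7,0.6,2],"angular": [0,0,0],"hand": 5},{"slide": [0.7,0.6,3.5],"angular": [0,0,0],"hand": 5},{"slide": [0.7,0.6,4.8],"angular": [0,0,0],"hand": 5},{"slide": [0.7,0.6,4.8],"angular": [0,0,0],"hand": 5}]}}

```text
clock: 2.7
tcp_pos: [0.6426, -0.0634, 0.1203]
eef_rot: [-0.002, 0.709, 0.705, -0.001]
force: [-0.2, -0.3, -1.3]
grip_width: 0.0498
```

```bash
python3 -c "
from h import *
to([.6433,-.0642,.122])
w=eyes.camera_info('wrist')
cv2.imwrite('pics/w1.png',eyes.capture('wrist'));cv2.imwrite('pics/s2.png',eyes.capture('side'))
to([.6433,-.0642,.122])
"
```

```text
t 2.7 tcp [ 0.6426 -0.0634  0.1203] yaw 89.71 toolz [-0.004  0.001 -1.   ] F [-0.2 -0.3 -1.3] w 0.0498 q [-0.2   0.57  0.1   1.1  -0.    1.38]
cm in tool: [-0.08  0.07 -0.17]
t 2.8 tcp [ 0.6439 -0.0637  0.123 ] yaw 89.7 toolz [-0.001  0.    -1.   ] F [-0.4 -0.1  1.5] w 0.0504 q [-0.2   0.57  0.11  1.11 -0.    1.38]
cm in tool: [-0.05 -0.06  0.1 ]
```

View pics/w1.png

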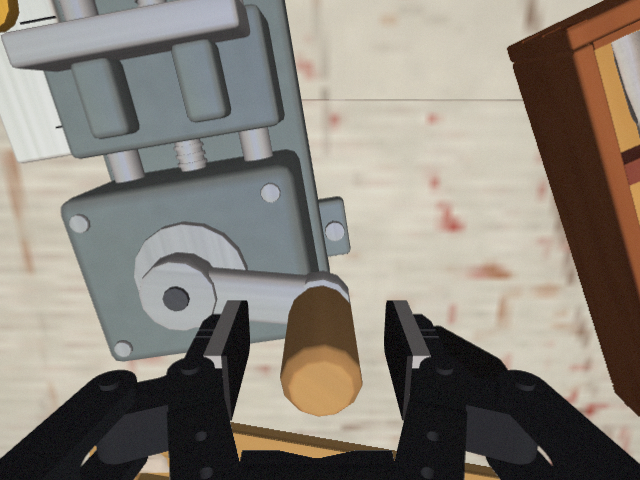

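View pics/s2.png

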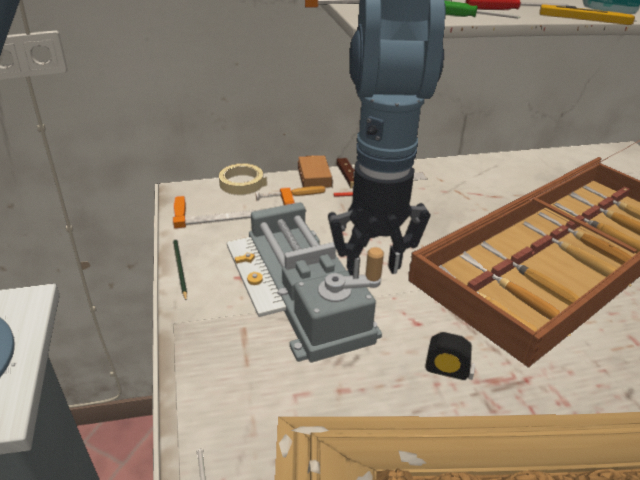

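Emit:
{"op": "move_arm", "data": {"increments": [{"slide": [0,0,0],"angular": [0,0,0],"hand": 2},{"slide": [0,0,0],"angular": [0,0,0],"hand": 2},{"slide": [0,0,0],"angular": [0,0,0],"hand": 2},{"slide": [0,0,0],"angular": [0,0,0],"hand": 2},{"slide": [0,0,0],"angular": [0,0,0],"hand": 2}], "grip_force": 30}}

```text
clock: 3.22
tcp_pos: [0.6442, -0.0641, 0.1247]
eef_rot: [0.001, 0.709, 0.705, 0.0]
force: [-4.5, 0.1, 5.7]
grip_width: 0.0231
```

```bash
cat >> h.py <<'E'
C=np.array([.5885,-.0593]); r=.055
def ang(p): d=np.array(p)[:2]-C; return np.degrees(np.arctan2(d[1],d[0])),np.linalg.norm(d)
def plan(a0,step,n=5):
    s,M=st(); print("ang,r",np.round(ang(s["tcp_pos"]),4))
    f=lambda a:r*np.array([np.cos(np.radians(a)),np.sin(np.radians(a)),0])
    for k in range(1,n+1): print(k,a0-step*k,(100*M.T@(f(a0-step*k)-f(a0))).round(2))
E
python3 -c "
from h import *
s,M=st(); print(ang(s['tcp_pos'])); plan(ang(s['tcp_pos'])[0],10)"
```

```text
t 3.217 tcp [ 0.6442 -0.0641  0.1247] yaw 89.68 toolz [ 0.001 -0.001 -1.   ] F [-4.5  0.1  5.7] w 0.0231 q [-0.2   0.57  0.11  1.11 -0.    1.38]
(np.float64(-4.948342047321608), np.float64(0.05595757829740148))
t 3.217 tcp [ 0.6442 -0.0641  0.1247] yaw 89.68 toolz [ 0.001 -0.001 -1.   ] F [-4.5  0.1  5.7] w 0.0231 q [-0.2   0.57  0.11  1.11 -0.    1.38]
ang,r [-4.9483  0.056 ]
1 -14.948342047321608 [-0.95 -0.16  0.  ]
2 -24.94834204732161 [-1.85 -0.48  0.  ]
3 -34.94834204732161 [-2.68 -0.96  0.  ]
4 -44.94834204732161 [-3.42 -1.57  0.  ]
5 -54.94834204732161 [-4.04 -2.3  -0.  ]
```

Emit:
{"op": "move_arm", "data": {"increments": [{"slide": [-0.95,-0.16,0],"angular": [0,0,0],"hand": 2},{"slide": [-1.85,-0.48,0],"angular": [0,0,0],"hand": 2},{"slide": [-2.68,-0.96,0],"angular": [0,0,0],"hand": 2},{"slide": [-3.42,-1.57,0],"angular": [0,0,0],"hand": 2},{"slide": [-4.04,-2.3,0],"angular": [0,0,0],"hand": 2}]}}

```text
clock: 3.63
tcp_pos: [0.622, -0.1034, 0.1247]
eef_rot: [0.0, 0.709, 0.705, 0.002]
force: [-1.2, 5.2, 5.8]
grip_width: 0.023
```

```bash
python3 -c "
from h import *
plan(-55,12); cv2.imwrite('pics/t2.png',eyes.capture('top')); st()"
```

```text
t 3.633 tcp [ 0.622  -0.1034  0.1247] yaw 89.73 toolz [ 0.003  0.002 -1.   ] F [-1.2  5.2  5.8] w 0.023 q [-0.27  0.53  0.05  1.08  0.    1.31]
ang,r [-52.7953   0.0554]
1 -67 [-0.56 -1.   -0.  ]
2 -79 [-0.9  -2.1  -0.01]
3 -91 [-1.01 -3.25 -0.01]
4 -103 [-0.87 -4.39 -0.02]
5 -115 [-0.5  -5.48 -0.02]
t 3.683 tcp [ 0.6204 -0.1044  0.1246] yaw 89.66 toolz [ 0.001  0.001 -1.   ] F [-2.5  2.6  6.9] w 0.0233 q [-0.27  0.53  0.04  1.08  0.    1.31]
```

View pics/t2.png

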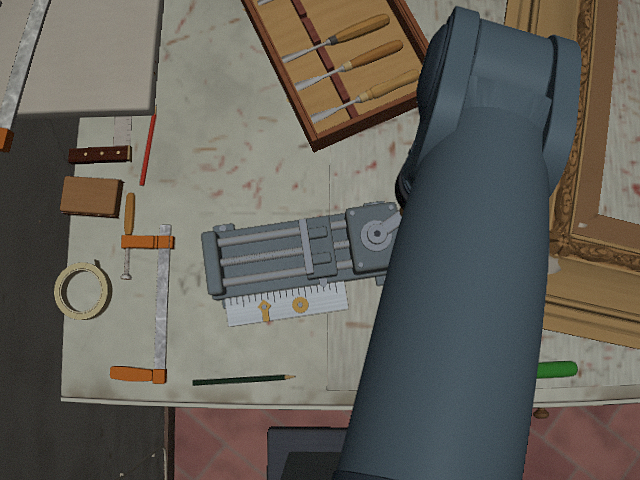

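Emit:
{"op": "move_arm", "data": {"increments": [{"slide": [-0.56,-1.0,0],"angular": [0,0,0],"hand": 2},{"slide": [-0.9,-2.1,0],"angular": [0,0,0],"hand": 2},{"slide": [-1.01,-3.25,0],"angular": [0,0,0],"hand": 2},{"slide": [-0.87,-4.39,0],"angular": [0,0,0],"hand": 2},{"slide": [-0.5,-5.48,0],"angular": [0,0,0],"hand": 2}]}}

```text
clock: 4.1
tcp_pos: [0.568, -0.1097, 0.1247]
eef_rot: [0.002, 0.709, 0.705, 0.002]
force: [3.6, 1.4, 1.8]
grip_width: 0.0231
```

```bash
python3 -c "
from h import *
plan(-115,12)"
```

```text
t 4.1 tcp [ 0.568  -0.1097  0.1247] yaw 89.66 toolz [ 0.005 -0.001 -1.   ] F [3.6 1.4 1.8] w 0.0231 q [-0.3   0.43 -0.12  1.01  0.    1.28]
ang,r [-1.121214e+02  5.440000e-02]
1 -127 [ 0.59 -0.99 -0.01]
2 -139 [ 1.37 -1.83 -0.01]
3 -151 [ 2.3  -2.5  -0.02]
4 -163 [ 3.36 -2.96 -0.02]
5 -175 [ 4.49 -3.18 -0.02]
```

Emit:
{"op": "move_arm", "data": {"increments": [{"slide": [0.59,-0.99,0],"angular": [0,0,0],"hand": 2},{"slide": [1.37,-1.83,0],"angular": [0,0,0],"hand": 2},{"slide": [2.3,-2.5,0],"angular": [0,0,0],"hand": 2},{"slide": [3.36,-2.96,0],"angular": [0,0,0],"hand": 2},{"slide": [4.49,-3.18,0],"angular": [0,0,0],"hand": 2}]}}

```text
clock: 4.52
tcp_pos: [0.5347, -0.0644, 0.1247]
eef_rot: [0.002, 0.709, 0.705, -0.0]
force: [-0.3, -1.5, 7.4]
grip_width: 0.0233
```

```bash
python3 -c "
from h import *
plan(-175,12)"
```

```text
t 4.517 tcp [ 0.5347 -0.0644  0.1247] yaw 89.63 toolz [ 0.002 -0.003 -1.   ] F [-0.3 -1.5  7.4] w 0.0233 q [-0.24  0.36 -0.23  0.98 -0.    1.34]
ang,r [-1.746214e+02  5.410000e-02]
1 -187 [ 1.15  0.01 -0.  ]
2 -199 [ 2.27  0.26 -0.01]
3 -211 [ 3.32  0.74 -0.01]
4 -223 [ 4.24  1.43 -0.01]
5 -235 [ 5.    2.29 -0.01]
```

Emit:
{"op": "move_arm", "data": {"increments": [{"slide": [1.15,0.01,0],"angular": [0,0,0],"hand": 2},{"slide": [2.27,0.26,0],"angular": [0,0,0],"hand": 2},{"slide": [3.32,0.74,0],"angular": [0,0,0],"hand": 2},{"slide": [4.24,1.43,0],"angular": [0,0,0],"hand": 2},{"slide": [5.0,2.29,0],"angular": [0,0,0],"hand": 2}]}}

```text
clock: 4.93
tcp_pos: [0.5583, -0.0134, 0.1247]
eef_rot: [0.001, 0.709, 0.705, 0.0]
force: [-0.7, -2.8, 6.9]
grip_width: 0.0231
```

```bash
python3 -c "
from h import *
plan(-235,12)"
```

```text
t 4.933 tcp [ 0.5583 -0.0134  0.1247] yaw 89.71 toolz [ 0.002 -0.001 -1.   ] F [-0.7 -2.8  6.9] w 0.0231 q [-0.14  0.4  -0.17  1.   -0.    1.44]
ang,r [1.233338e+02 5.490000e-02]
1 -247 [0.56 1.   0.  ]
2 -259 [0.9 2.1 0. ]
3 -271 [1.01 3.25 0.  ]
4 -283 [0.88 4.39 0.01]
5 -295 [0.51 5.48 0.01]
```

Emit:
{"op": "move_arm", "data": {"increments": [{"slide": [0.56,1.0,0],"angular": [0,0,0],"hand": 2},{"slide": [0.9,2.1,0],"angular": [0,0,0],"hand": 2},{"slide": [1.01,3.25,0],"angular": [0,0,0],"hand": 2},{"slide": [0.88,4.39,0],"angular": [0,0,0],"hand": 2},{"slide": [0.51,5.48,0],"angular": [0,0,0],"hand": 2}]}}

```text
clock: 5.35
tcp_pos: [0.6131, -0.0091, 0.1246]
eef_rot: [0.001, 0.709, 0.705, -0.0]
force: [-4.2, -3.3, 10.0]
grip_width: 0.0235
```

```bash
python3 -c "
from h import *
plan(-295,12)"
```

```text
t 5.35 tcp [ 0.6131 -0.0091  0.1246] yaw 89.73 toolz [ 0.001 -0.002 -1.   ] F [-4.2 -3.3 10. ] w 0.0235 q [-0.12  0.5  -0.01  1.06 -0.    1.46]
ang,r [6.39274e+01 5.59000e-02]
1 -307 [-0.59  0.99  0.  ]
2 -319 [-1.37  1.83  0.  ]
3 -331 [-2.31  2.5   0.01]
4 -343 [-3.36  2.95  0.01]
5 -355 [-4.49  3.18  0.01]
```

Emit:
{"op": "move_arm", "data": {"increments": [{"slide": [-0.59,0.99,-0.1],"angular": [0,0,0],"hand": 2},{"slide": [-1.37,1.83,-0.1],"angular": [0,0,0],"hand": 2},{"slide": [-2.31,2.5,-0.1],"angular": [0,0,0],"hand": 2},{"slide": [-3.36,2.95,-0.1],"angular": [0,0,0],"hand": 2},{"slide": [-4.49,3.18,-0.1],"angular": [0,0,0],"hand": 2}]}}

```text
clock: 5.77
tcp_pos: [0.6442, -0.0531, 0.1247]
eef_rot: [-0.001, 0.709, 0.706, 0.001]
force: [-3.1, 1.4, 5.3]
grip_width: 0.023
```

```bash
python3 -c "
from h import *
plan(-355,12); cv2.imwrite('pics/t3.png',eyes.capture('top')); cv2.imwrite('pics/s3.png',eyes.capture('side'));s,M=st();print(ang(s['tcp_pos']))
a=cv2.imread('pics/t3.png');b=cv2.imread('pics/s3.png')
cv2.imwrite('pics/z3.png',np.hstack([cv2.resize(a[255:335,210:310],(500,400),interpolation=2),cv2.resize(b[225:305,220:280],(300,400),interpolation=2)]))"
```

```text
t 5.767 tcp [ 0.6442 -0.0531  0.1247] yaw 89.76 toolz [-0.     0.002 -1.   ] F [-3.1  1.4  5.3] w 0.023 q [-0.18  0.57  0.11  1.11  0.    1.39]
ang,r [6.307 0.056]
1 -367 [-1.15 -0.02 -0.  ]
2 -379 [-2.27 -0.27 -0.  ]
3 -391 [-3.32 -0.75 -0.01]
4 -403 [-4.24 -1.44 -0.01]
5 -415 [-4.99 -2.3  -0.01]
t 5.867 tcp [ 0.6443 -0.0553  0.1247] yaw 89.61 toolz [ 0.    -0.001 -1.   ] F [ 0.  -2.4  3.7] w 0.0233 q [-0.18  0.57  0.11  1.11 -0.    1.39]
(np.float64(4.07132272559055), np.float64(0.05599122577145054))
```

View pics/z3.png

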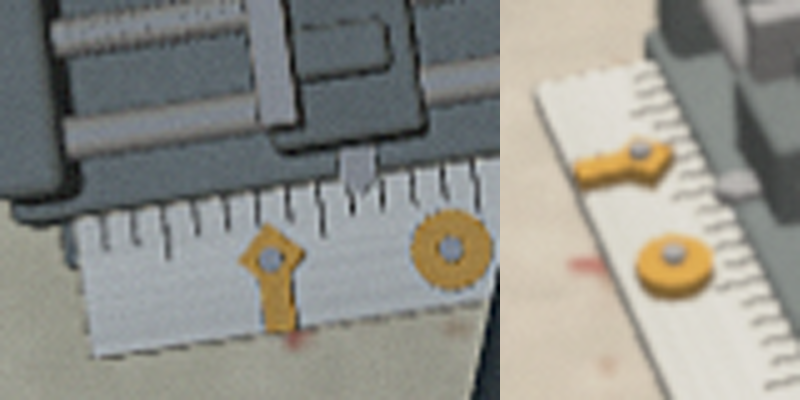

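```bash
cat >> h.py <<'E'
DV=np.array([-.154,.988]); ARR=np.array([.4761,.114])
def rem(n,uv):
    p=onz(n,uv,.04); d=(ARR-p[:2])@DV; print(n,p.round(4),"remaining mm",round(d*1e3,2),"deg",round(d/.08*360,1))
E
python3 -c "
from h import *
rem('top',(210+360/5,255+200/5)); rem('side',(220+722/5-100,225+184/5));rem('side',(220+722/5-100,225+188/5))
"
```

```text
top [0.5008 0.0863 0.04  ] remaining mm 31.13 deg 140.1
side [0.5081 0.0953 0.04  ] remaining mm 23.41 deg 105.4
side [0.5078 0.0932 0.04  ] remaining mm 25.47 deg 114.6
```

```bash
python3 -c "
from h import *
p=onz('top',(282,295),.04)
for z in (.03,.035,.04,.045):
  q=onz('top',(282,295),z); u=proj('side',q); print(z,q.round(4),u.round(1),'zoom',((u-[220,225])*5+[500,0]).round(0))
b=cv2.imread('pics/s3.png');a=cv2.imread('pics/t3.png')
cv2.imwrite('pics/z4.png',np.hstack([cv2.convertScaleAbs(cv2.resize(i,(390,390),interpolation=2),alpha=1.0) for i in (a[270:309,263:302],b[245:271,250:276])]))
"
```

```text
0.03 [0.5015 0.0871 0.03  ] [261.4 269.9] zoom [707. 225.]
0.035 [0.5012 0.0867 0.035 ] [261.2 267.8] zoom [706. 214.]
0.04 [0.5008 0.0863 0.04  ] [260.9 265.6] zoom [705. 203.]
0.045 [0.5005 0.086  0.045 ] [260.6 263.4] zoom [703. 192.]
```

View pics/z4.png

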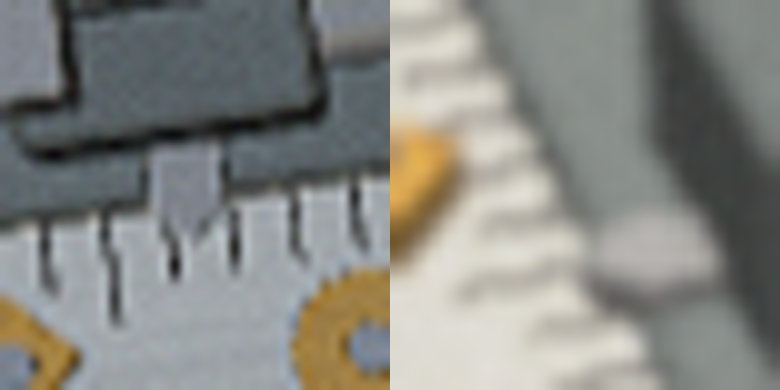

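Emit:
{"op": "move_arm", "data": {"increments": [{"slide": [-1.15,-0.02,0],"angular": [0,0,0],"hand": 2},{"slide": [-2.27,-0.27,0],"angular": [0,0,0],"hand": 2},{"slide": [-3.32,-0.75,0],"angular": [0,0,0],"hand": 2},{"slide": [-4.24,-1.44,0],"angular": [0,0,0],"hand": 2},{"slide": [-4.99,-2.3,0],"angular": [0,0,0],"hand": 2}]}}

```text
clock: 6.28
tcp_pos: [0.6209, -0.1041, 0.1247]
eef_rot: [-0.0, 0.709, 0.705, 0.001]
force: [-0.5, 5.5, 5.3]
grip_width: 0.0234
```

```bash
python3 -c "
from h import *
plan(-415,12)"
```

```text
t 6.283 tcp [ 0.6209 -0.1041  0.1247] yaw 89.7 toolz [ 0.001  0.002 -1.   ] F [-0.5  5.5  5.3] w 0.0234 q [-0.27  0.53  0.05  1.08  0.    1.31]
ang,r [-54.1423   0.0553]
1 -427 [-0.56 -1.   -0.  ]
2 -439 [-0.9 -2.1 -0. ]
3 -451 [-1.01 -3.25 -0.01]
4 -463 [-0.88 -4.39 -0.01]
5 -475 [-0.51 -5.48 -0.01]
```

Emit:
{"op": "move_arm", "data": {"increments": [{"slide": [-0.56,-1.0,0],"angular": [0,0,0],"hand": 2},{"slide": [-0.9,-2.1,0],"angular": [0,0,0],"hand": 2},{"slide": [-1.01,-3.25,0],"angular": [0,0,0],"hand": 2},{"slide": [-0.88,-4.39,0],"angular": [0,0,0],"hand": 2},{"slide": [-0.51,-5.48,0],"angular": [0,0,0],"hand": 2}]}}

```text
clock: 6.7
tcp_pos: [0.5668, -0.1092, 0.1248]
eef_rot: [0.001, 0.709, 0.705, 0.002]
force: [3.9, 3.2, 2.2]
grip_width: 0.0231
```

```bash
python3 -c "
from h import *
plan(-475,5)"
```

```text
t 6.7 tcp [ 0.5668 -0.1092  0.1248] yaw 89.66 toolz [ 0.004  0.001 -1.   ] F [3.9 3.2 2.2] w 0.0231 q [-0.3   0.43 -0.12  1.02  0.    1.28]
ang,r [-1.134746e+02  5.440000e-02]
1 -480 [ 0.22 -0.43 -0.  ]
2 -485 [ 0.47 -0.83 -0.  ]
3 -490 [ 0.76 -1.22 -0.  ]
4 -495 [ 1.09 -1.57 -0.  ]
5 -500 [ 1.44 -1.9  -0.01]
```

Emit:
{"op": "move_arm", "data": {"increments": [{"slide": [0.22,-0.43,0],"angular": [0,0,0],"hand": 2},{"slide": [0.47,-0.83,0],"angular": [0,0,0],"hand": 2},{"slide": [0.76,-1.22,0],"angular": [0,0,0],"hand": 2},{"slide": [1.2,-1.69,0],"angular": [0,0,0],"hand": 2},{"slide": [1.2,-1.69,0],"angular": [0,0,0],"hand": 2}]}}

```text
clock: 7.12
tcp_pos: [0.549, -0.0963, 0.1247]
eef_rot: [0.0, 0.709, 0.705, 0.0]
force: [0.8, 3.0, 5.2]
grip_width: 0.023
```

```bash
python3 -c "
from h import *
a=eyes.capture('top'); b=eyes.capture('side'); cv2.imwrite('pics/t4.png',a)
s,M=st();print(ang(s['tcp_pos']))
cv2.imwrite('pics/z5.png',np.hstack([cv2.resize(i,(390,390),interpolation=2) for i in (a[280:319,245:284],b[235:274,230:269])]))
"
```

```text
t 7.217 tcp [ 0.5489 -0.0963  0.1247] yaw 89.72 toolz [-0.  0. -1.] F [-0.2  2.5  7.6] w 0.0232 q [-0.29  0.4  -0.17  1.    0.    1.29]
(np.float64(-136.93575255434496), np.float64(0.05414058093248424))
```

View pics/z5.png

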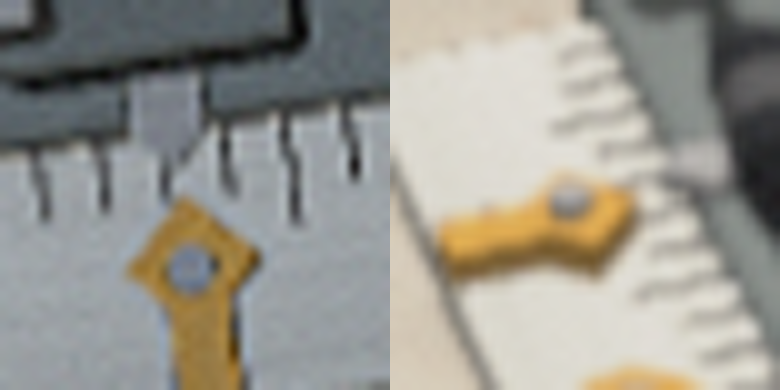

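```bash
python3 -c "
from h import *
rem('top',(245+18.0,280+17.2))"
```

```text
top [0.497  0.1166 0.04  ] remaining mm 0.7 deg 3.2
```

Emit:
{"op": "move_arm", "data": {"increments": [{"slide": [0,0,0],"angular": [0,0,0],"hand": 5.5},{"slide": [0,0,0],"angular": [0,0,0],"hand": 5.5},{"slide": [0,0,0],"angular": [0,0,0],"hand": 5.5},{"slide": [0,0,0],"angular": [0,0,0],"hand": 5.5},{"slide": [0,0,0],"angular": [0,0,0],"hand": 5.5}]}}

```text
clock: 7.63
tcp_pos: [0.5486, -0.0968, 0.1237]
eef_rot: [-0.001, 0.709, 0.705, -0.001]
force: [-0.1, -0.2, -1.0]
grip_width: 0.055
```

Emit:
{"op": "move_arm", "data": {"increments": [{"slide": [0,0,-2],"angular": [0,0,0],"hand": 5.5},{"slide": [0,0,-5],"angular": [0,0,0],"hand": 5.5},{"slide": [0,0,-8],"angular": [0,0,0],"hand": 5.5},{"slide": [0,0,-10],"angular": [0,0,0],"hand": 5.5},{"slide": [0,0,-10],"angular": [0,0,0],"hand": 5.5}]}}

```text
clock: 8.05
tcp_pos: [0.5517, -0.0976, 0.2292]
eef_rot: [0.004, 0.709, 0.705, 0.002]
force: [0.9, -1.1, 0.3]
grip_width: 0.0548
```

```bash
python3 -c "
from h import *
st();a=eyes.capture('top'); b=eyes.capture('side'); w=eyes.capture('wrist'); st()
cv2.imwrite('pics/z6.png',np.hstack([cv2.resize(a[280:319,245:284],(390,390),interpolation=2),cv2.resize(b[150:350,225:425],(390,390))]))
"
```

```text
t 8.05 tcp [ 0.5517 -0.0976  0.2292] yaw 89.68 toolz [ 0.008 -0.003 -1.   ] F [ 0.9 -1.1  0.3] w 0.0548 q [-0.29  0.34  0.02  1.24 -0.    1.29]
t 8.2 tcp [ 0.5489 -0.0967  0.2237] yaw 89.68 toolz [-0.001 -0.    -1.   ] F [-1.2  0.1 -0.2] w 0.055 q [-0.29  0.34  0.01  1.24 -0.    1.29]
```

View pics/z6.png

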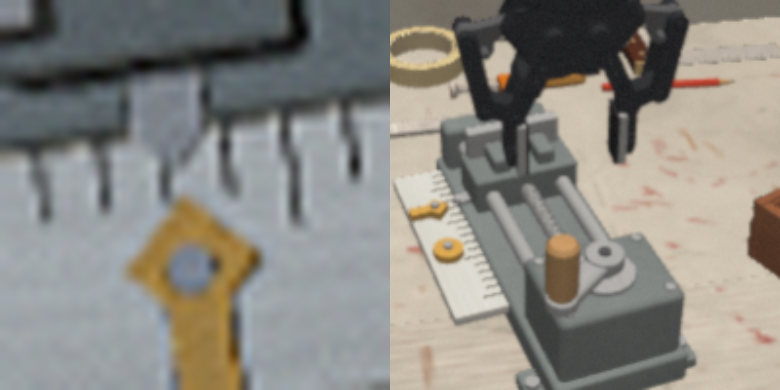

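The pointer tip, at (180,172) in the left crop, lies on the arrow's centre line. The gripper is open and well clear of the knob and carriage, so I am handing the job in.

```bash
python3 -c "
from rig import workorder
print(workorder.sign_off())"
```

```text
the job is handed in; nothing more can be done
None
```

The carriage's pointer now stands opposite the arrow-shaped brass mark, and the job was handed in at about 8.2 s of the 48 s allowed. I pinched the knob from above, led it about 492° clockwise round its axis, opened the fingers and lifted about 10 cm clear. The arm never went to the carriage.

- **Position:** in the top view before release, the pointer tip was about 0.7 mm short of the arrow's centre line, against the 8 mm allowed. The picture after release looked the same, with the tip on the extended centre line of the arrow.
- **Crank travel:** the angle turned agrees with the roughly 110 mm measured at the start, to within about 1 mm.
- **Release:** the fingers stood open at 55 mm, and the measured force was about zero.
- **Check that disagreed:** the side view gave a pointer position about 6–8 mm different from the top view, at the start and part-way. The pale tip is hard to see against the ledge from that side, so I relied on the top view, which depends little on the tip's height.
- **Forces:** the highest force I read while cranking was about 11 N, mostly vertical.

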